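# Lock the wire-bending jig with its pin

### The arm

A 6-joint arm with a two-finger parallel gripper is mounted at the origin on the work surface. World frame = base frame: x ahead of the robot, y to its left, z up, the work surface at z = 0. Lengths are in mm, angles in rad, forces in N, time in s.
With the tool pointing down it reaches from about 250 to 775 mm from the base axis. Payload 8.9 kg.
Tool frame: the origin (TCP) lies between the finger pads; the fingertips stand 19 mm ahead of it and the grasp point (between the pads) is the TCP (arm.nose_length is the z of the fingertips in the tool frame, in mm); z points along the fingers, x is the direction in which the jaws open and shut, and the axes are right-handed (so a half turn about z gives the same grasp; the last joint's range is limited). The gripper opens to 85 mm and grips with 20 to 120 N. Pads are 22 mm wide; open, the fingers measure 114 mm over their backs; the gripper's body (76 mm by 85 mm) begins 54 mm behind the grasp point. The pads swing forward as they close: fully open they stand 13 mm farther back than shut.
Start: joints at [-1.296, 0.291, -0.153, 1.127, 0, 1.431], TCP at [211.099, -480.688, 250.305] pointing down, gripper open.
Joint ranges: [-2.52, 2.52], [-0.91, 1.74], [-1.3, 1.37], [-1.96, 2.02], [-1.52, 1.47], [-3.14, 3.14]. Speed limits (rad/s): [2.22, 2.22, 2.79, 3.14, 3.14, 3.14].

### API

Orientations are given as [roll, pitch, yaw] about the fixed x, y, z axes, in that order (R = Rz(yaw) Ry(pitch) Rx(roll)).
In Python, from plant import arm gives the robot as it stands. The module is installed in compiled form; this text tells all that it offers. Calls block until the motion is done:
- arm.goto(position, orientation): joint-space move of the TCP to a pose.
- arm.move_l(position, attitude=None, speed=150, until_force=None): straight line of the TCP; attitude=None keeps the orientation; speed is the mean speed in mm/s. With until_force (N) it stops when the force on the tool has changed by that much, and returns True; else False.
- arm.move_j(angles): joint-space move.
- arm.grip(opening, grasp_force=None): finger opening in mm; grasp_force is the grip in N (None keeps the last); returns when the fingers have stopped.
- arm.wait(seconds).
- arm.inverse_kinematics(position, orientation): joint angles nearest the present ones, or None.
- arm.camera(name): name is "scene" or "top" or "wrist"; returns a dict with "img" (420x560x3 uint8, blue, green, red), "mtx" (3x3 intrinsics, pixels), "xyz" and "rotation" of the camera in the world; the wrist camera has in their place "mount" (4x4, takes a point from camera to tool coordinates, whose origin is the TCP and whose axes are the tool frame's). Camera axes: x right, y down, z forward; pixel columns grow to the right and rows downward; lengths in mm; the calibration is good to about 2 mm. The wrist camera is an equidistant fisheye: a pixel r from the principal point sees the ray r / f radians off the axis. A picture is of the moment at which its call begins: read the wrist's pose just before it. There is no depth.
A pose or a line that the arm cannot do raises arm.Unreachable and nothing moves.
- arm.finish_job(): hands the job in, once; it reports no verdict.
Readings, each from a call of its own:
- arm.get_t(): time.
- arm.get_qpos(): joint angles.
- arm.get_joint_vel(): joint speeds.
- arm.get_joint_efforts(): joint torques, N m.
- arm.get_position(): TCP position.
- arm.get_eef_rot(): TCP orientation.
- arm.get_force(): force on the tool from outside, world axes, zero at the start.
- arm.get_wrist_torque(): the same for the moment, N m.
- arm.get_finger_gap(): finger opening in mm.
Only numpy, scipy, OpenCV 4.12 (cv2) and the standard library are available. Lean on these libraries where they do the work, as an engineer would, in place of code of your own. Each camera call takes 0.05 s, during which the arm holds its last target. There are 200 camera calls.

### The job

Take the red-knobbed lock pin from its wooden rest, put its foot in through the wide port at the yellow-marked end of the jig's slot, and slide it along under the cover plate until it drops into the socket hidden in the bar below. Leave it standing there, fully down and let go, and do not move the candlestick or the cup.

Things in the scene. Friction and masses are not known exactly. Their poses are not given: they have to be found in the camera images.
- pin: Lock pin, 78 mm tall, about 0.12 kg, loose. Origin at the centre of its underside, z up along its axis. Steel foot disc 20 mm across and 14 mm thick, its upper edge bevelled 4 mm, then an 8 mm stem with a red band (22 to 35 mm above the underside), then a red cylindrical knob 26 mm across, from 52 to 78 mm above the underside. It starts upright in the wooden rest, its underside 10 mm above the table.
- knob (a point): Centre of the pin's red knob, on the pin's axis 65 mm above its underside: where to grip it.
- rest: Fixed wooden block 70 x 70 x 22 mm; origin at the centre of its underside. The pin's foot stands loosely in a 26 mm hole in the middle, 12 mm deep.
- jig: Fixed wire-bending jig: flat green case with aluminium cover, 80 mm (its x) by 320 mm (its y) by 47 mm tall; origin at the centre of its underside, on the table. The 4 mm cover plate has a keyhole slot along y at x = 0: a wide port, then a slot 11 mm wide. Scale ticks are decoration. Past the slot, at y = 135 to 150 mm, three 8 mm pegs stand 22 mm above the cover.
- port (a point): Centre of the square port, 30 x 30 mm with a yellow border, level with the cover's top 47 mm above the table; at y = -72 mm of the jig. Under the port and the slot lies a dark slide bar, its flat top 26 mm above the table, so the pin's foot slides on it under the cover with 3 mm of play in height. No socket under the port.
- slot_end (a point): Far end of the narrow slot (y = +81 mm of the jig), level with the cover's top. The slot's centre line runs from the port to here, 153 mm. The narrow part begins 15 mm past the port's centre.
- slot_mid (a point): Middle of the stretch of slot that hides the socket (y = +15 mm of the jig), level with the cover's top. The bar's one socket, 24 x 24 mm, 16 mm deep, is centred on the slot line within 35 mm either way of here. There the pin sinks 16 mm by its own weight: underside 10 mm above the table, red band out of sight, knob's underside 15 mm above the cover.
- candlestick: Loose black wire candlestick with a white candle, 345 mm tall in all, base 95 mm square over its feet; origin at the centre of its underside. Leave it alone.
- cup: Loose white mug, 80 mm across, 60 mm tall; origin at the centre of its underside. Leave it alone.
Things that resemble listed ones, but are neither listed nor needed, are in the scene too. What is shaped like the pin but black or blue is not meant.

How it is judged (in metres and radians):
On the way:
1. the pin's foot is in through the wide port and under the level of the cover plate, not yet sunk in the socket (z of pin in the frame of jig between 0.021 and 0.033 m and x of pin in the frame of jig between -0.012 and 0.012 m and y of pin in the frame of jig between -0.09 and -0.045 m), for 0.1 s.
At the end, for the whole second after the job is handed in: The pin stands at rest and upright (within 0.2 rad) in the hidden socket: underside under 15 mm above the jig's underside (fully down is 10), within 10 mm of the slot's centre line, y from -35 to +65 mm of the jig; candlestick and cup within 30 mm of their starts (z of pin in the frame of jig below 0.015 m and x of pin in the frame of jig between -0.01 and 0.01 m and y of pin in the frame of jig between -0.035 and 0.065 m and angle between pin's own z axis and vertical below 0.2 rad and linear speed of pin below 0.02 m/s and distance of each of candlestick, cup from where it was at the start of the episode below 0.03 m); the robot touches nothing.
It fails at once if the candlestick is knocked away or over (moved more than 30 mm or tilted more than 0.4 rad) (distance of candlestick from where it was at the start of the episode above 0.03 m or angle between candlestick's own z axis and vertical above 0.4 rad).
It fails at once if the cup is moved more than 30 mm (distance of cup from where it was at the start of the episode above 0.03 m).
It also fails if it takes over 56 s, if anything falls off the work surface, if the arm or the gripper's body presses on something with over 40 N, if the wrist force passes 120 N, or if a joint passes its speed limit or range.

## Working session

There is one attempt and no reset: what is moved stays moved. The work goes in short steps, each a Python script; the robot and the scene stay as the last script left them, time stands still between calls to the robot, and variables do not carry over. Pictures are saved under pics/ and viewed, about 8 in all and at most 12, crops included, and the job is handed in when it is done.

```bash
mkdir -p pics && python3 - <<'E'
from plant import arm
import cv2,numpy as np
for n in("scene","top"):
    c=arm.camera(n);cv2.imwrite(f"pics/{n}1.png",c["img"]);print(n,c["mtx"].tolist(),c["xyz"],np.round(c["rotation"],4).tolist())
print(arm.get_t(),arm.get_eef_rot())
E
```

```text
scene [[442.61472259182716, 0.0, 275.2898576927653], [0.0, 442.61472259182716, 208.9799369868027], [0.0, 0.0, 1.0]] [ 682.04249797 -725.80800052  802.7068109 ] [-2.3227, -0.0096, 0.2042]
top [[387.5604798998205, 0.0, 273.33799700070983], [0.0, 387.5604798998205, 208.91376182663748], [0.0, 0.0, 1.0]] [441.52646767  51.85615147 927.40146359] [-3.0203, -0.0283, -1.5509]
0.1 [-3.14143094e+00  1.07363900e-03 -1.15703488e+00]
```

View pics/top1.png

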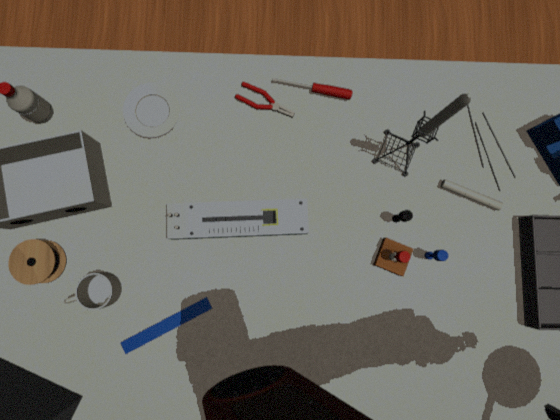

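View pics/scene1.png

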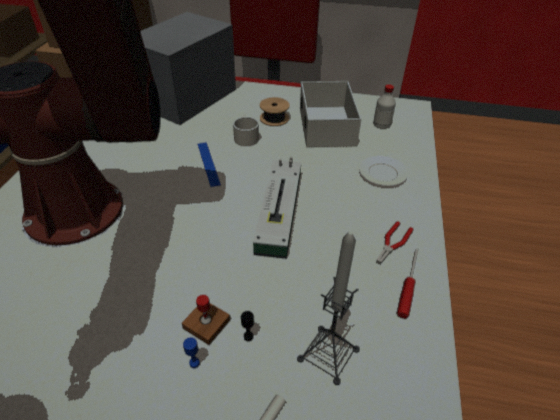

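Candidates in the top image are the red knob in the wooden rest at (403,256), black (403,216), blue (438,255). The red one in the wooden rest fits the description. The port is at (270,216), and the slot runs left to (203,219), with the pegs further left.

```bash
cat > h.py <<'E'
from plant import arm
import cv2,numpy as np
from scipy.spatial.transform import Rotation as R
def ray2z(c,uv,z):
    K=c["mtx"];d=np.array([(uv[0]-K[0,2])/K[0,0],(uv[1]-K[1,2])/K[1,1],1])
    d=R.from_euler("xyz",c["rotation"]).as_matrix()@d
    o=np.array(c["xyz"]);return (o+d*(z-o[2])/d[2])
def wrist(name=None):
    p=np.array(arm.get_position());r=R.from_euler("xyz",arm.get_eef_rot()).as_matrix()
    c=arm.camera("wrist");T=np.eye(4);T[:3,:3]=r;T[:3,3]=p
    c["T"]=T@c["mount"]
    if name:cv2.imwrite(name,c["img"])
    return c
def wray(c,uv,z):
    K=c["mtx"];v=np.array([uv[0]-K[0,2],uv[1]-K[1,2]]);rr=np.hypot(*v);th=rr/K[0,0]
    d=np.array([*(v/max(rr,1e-9)*np.sin(th)),np.cos(th)])
    d=c["T"][:3,:3]@d;o=c["T"][:3,3];return o+d*(z-o[2])/d[2]
def wproj(c,P):
    q=np.linalg.inv(c["T"])@np.append(P,1);th=np.arctan2(np.hypot(q[0],q[1]),q[2]);K=c["mtx"]
    return K[:2,2]+K[0,0]*th*q[:2]/np.hypot(q[0],q[1])
E
python3 - <<'E'
from h import *
t=arm.camera("top");s=arm.camera("scene")
for n,a,b,z in[("red",(403,256),(203,303),75),("black",(404,216),(247,320),65),("blue",(440,255),(190,346),65),("port",(270,216),(276,218),47),("end",(203,219),(281,181),47),("rest",(393,256),(206,322),22),("cand",(393,155),None,0),("cup",(97,290),(246,130),60)]:
    print(n,ray2z(t,a,z).round(),b and ray2z(s,b,z).round())
a=cv2.resize(t["img"][190:290,350:470],None,fx=4,fy=4,interpolation=cv2.INTER_CUBIC)
b=cv2.resize(s["img"][150:270,220:320],None,fx=4,fy=4,interpolation=cv2.INTER_CUBIC)[:400]
o=np.zeros((400,800,3),np.uint8);o[:,:400]=a[:,40:440];o[:,400:]=b
cv2.imwrite("pics/crop.png",o)
w=arm.camera("wrist");print(w["mtx"],np.round(w["mount"],3))
E
```

```text
red [ 448. -258.   75.] [ 447. -256.   75.]
black [ 538. -266.   65.] [ 539. -270.   65.]
blue [ 452. -345.   65.] [ 451. -345.   65.]
port [533.  36.  47.] [534.  36.  47.]
end [523. 188.  47.] [518. 178.  47.]
rest [ 448. -254.   22.] [ 451. -265.   22.]
cand [ 696. -266.    0.] None
cup [361. 409.  60.] [370. 378.  60.]
[[325.1922621    0.         278.60192233]
 [  0.         325.1922621  209.92609775]
 [  0.           0.           1.        ]] [[   1.       0.      -0.      -0.256]
 [  -0.       0.953    0.304  -79.091]
 [   0.      -0.304    0.953 -123.144]
 [   0.       0.       0.       1.   ]]
```

View pics/crop.png

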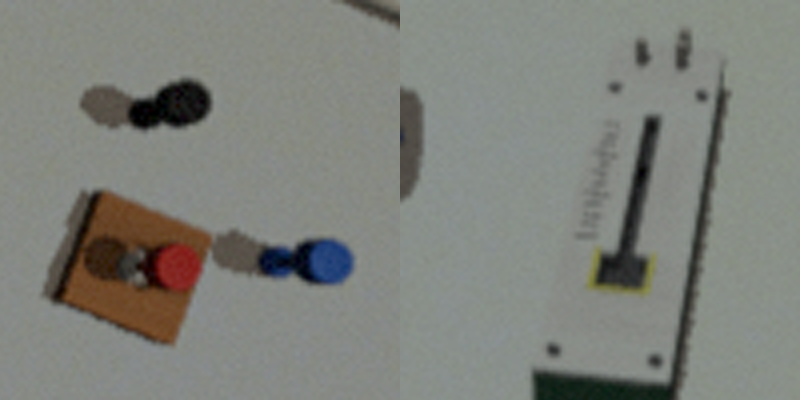

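The crop confirms the red-knobbed pin in the wooden rest; black and blue are standing loose nearby. Next is a look from above it, with the jaws at 45° to clear both neighbours.

```bash
python3 - <<'E'
from h import *
for y in(np.pi/4,-3*np.pi/4):
    print(y,[None if q is None else np.round(q,2) for q in(arm.inverse_kinematics(p,[np.pi,0,y]) for p in([447,-257,75],[533,36,91],[525,150,91]))])
q=arm.inverse_kinematics([447,-257,200],[np.pi,0,np.pi/4])
y=np.pi/4 if q is not None else -3*np.pi/4
arm.goto([447,-257,200],[np.pi,0,y]);arm.grip(60,40)
c=wrist("pics/w1.png");print(arm.get_t(),arm.get_position(),wproj(c,[447,-257,75]),wproj(c,[447,-257,88]))
h=cv2.cvtColor(c["img"],cv2.COLOR_BGR2HSV)
m=((h[...,0]<6)|(h[...,0]>174))&(h[...,1]>150)&(h[...,2]>60)
n,l,s,ce=cv2.connectedComponentsWithStats(m.astype(np.uint8))
for i in range(1,n):
    if s[i,4]>100:print(s[i],ce[i],wray(c,ce[i],75))
E
```

```text
0.7853981633974483 [array([-0.66,  0.44, -0.44,  0.69,  0.  ,  0.12]), array([-0.07,  0.45, -0.37,  0.75,  0.  ,  0.72]), array([ 0.14,  0.47, -0.34,  0.76,  0.  ,  0.93])]
-2.356194490192345 [array([-0.66,  0.44, -0.44,  0.69,  0.  , -3.02]), array([-0.07,  0.45, -0.37,  0.75,  0.  , -2.43]), array([ 0.14,  0.47, -0.34,  0.76,  0.  , -2.21])]
1.925 [ 446.85518672 -257.29413708  200.00784663] [277.58908141 208.03147423] [277.53747332 213.12331385]
[264 196  33  31 790] [280.11392405 210.94177215] [ 450.15831146 -257.30160627   75.        ]
[509 288  51  45 613] [534.00978793 310.72593801] [ 762.8670404  -127.74902027   75.        ]
```

View pics/w1.png

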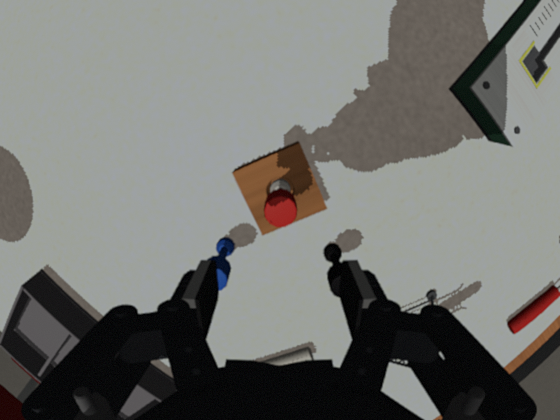

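Red knob is at (280,211), 2.5 px right of prediction, so I correct by about 2 mm and grasp. Blue and black are about 70 mm to the side of the finger plane.

```bash
python3 - <<'E'
from h import *
print(arm.move_l([449,-255,76],speed=120,until_force=15),arm.get_position())
arm.grip(15,50);print("gap",arm.get_finger_gap())
arm.move_l([449,-255,180],speed=120);print("gap",arm.get_finger_gap(),arm.get_force())
arm.goto([533,20,180],[np.pi,0,np.pi/4]);arm.wait(.2)
c=wrist("pics/w2.png");print(arm.get_t(),arm.get_position())
for n,P in(("port",[533,36,47]),("end",[523,188,47])):print(n,wproj(c,P))
h=cv2.cvtColor(c["img"],cv2.COLOR_BGR2HSV)
m=(h[...,0]>22)&(h[...,0]<36)&(h[...,1]>120)&(h[...,2]>60)
n,l,s,ce=cv2.connectedComponentsWithStats(cv2.dilate(m.astype(np.uint8),np.ones((3,3))))
for i in range(1,n):
    if s[i,4]>60:print(s[i],ce[i],wray(c,ce[i],47))
E
```

```text
False [ 449.42192074 -255.31866327   76.61892813]
gap 24.579260704599434
gap 24.895232531566744 [ 0.10655638 -0.3143285  -1.66070397]
5.8917 [533.01425679  18.95432288 180.005361  ]
port [292.05101777 190.97322534]
end [414.95142143  56.9517667 ]
[263 155  64  63 647] [289.96290572 190.07882535] [531.26396039  35.32530224  47.        ]
```

View pics/w2.png

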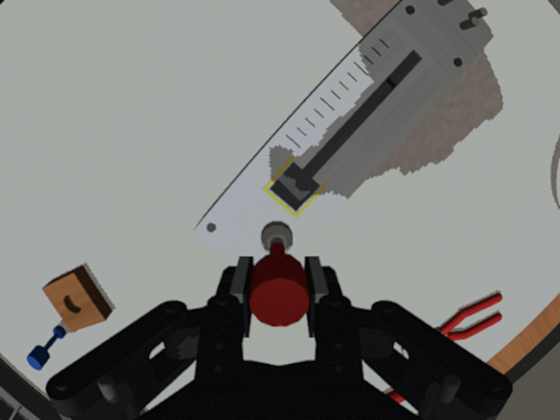

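Pin is held upright, gap 24.9. Yellow border corners are about (264,188), (297,217), (326,186) and (292,156), so the port centre is near (295,187). The slot end is near (419,53), and there is a darker mark in the slot near (391,83).

```bash
python3 - <<'E'
from h import *
c=wrist()
print(arm.get_position())
for n,p,z in(("port",(295,187),47),("ends",(419,53),47),("mark",(391,83),26),("mark47",(391,83),47)):print(n,wray(c,p,z))
P=np.array(arm.get_position())
print("foot expected px",wproj(c,P+[0,0,-65]),wproj(c,P+[0,0,-51]))
i=c["img"];a=cv2.resize(i[140:270,235:335],None,fx=4,fy=4);b=cv2.resize(i[40:170,340:440],None,fx=4,fy=4)
cv2.imwrite("pics/w2c.png",np.clip(np.hstack([a,b]).astype(float)*1.6,0,255).astype(np.uint8))
E
```

```text
[532.98338977  19.12757873 179.98586428]
port [532.33477612  40.18014813  47.        ]
ends [522.8909847  193.58932573  47.        ]
mark [528.8873837 162.7739059  26.       ]
mark47 [525.1108142  156.11152563  47.        ]
foot expected px [276.80980658 236.66064446] [276.68439947 245.7607945 ]
```

View pics/w2c.png

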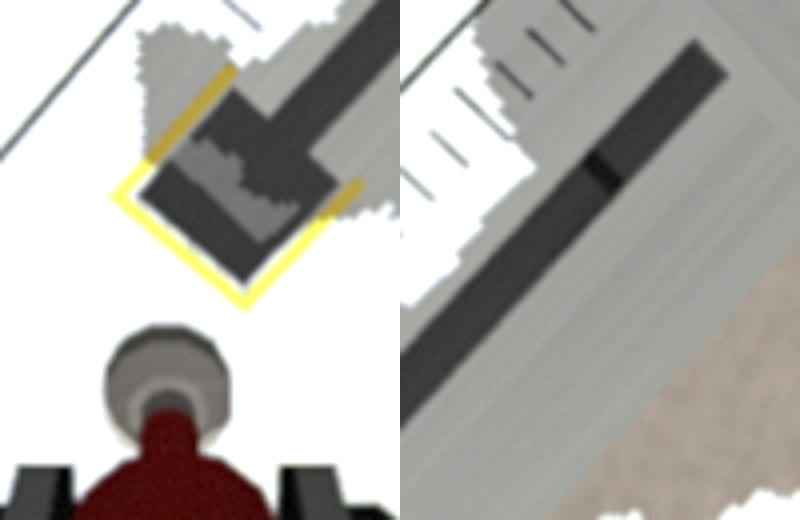

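The crop shows the port opening centred at (294.8,187.2), giving (532.3,40.2) in the world. The foot appears exactly where expected in the hand. The dark stripe in the slot looks like the socket's far wall, which would put the socket centre near jig y≈42. I'll go just above the port and check.

```bash
python3 - <<'E'
from h import *
arm.goto([532.3,39.8,126],[np.pi,0,np.pi/4]);arm.wait(.2)
c=wrist();P=np.array(arm.get_position());print(arm.get_t(),P)
print("port px",wproj(c,[532.3,40.2,47]),"foot",wproj(c,P+[0,0,-65]))
i=c["img"][140:290,190:370];cv2.imwrite("pics/w3.png",np.clip(cv2.resize(i,None,fx=4,fy=4).astype(float)*1.5,0,255).astype(np.uint8))
E
```

```text
6.5333 [533.3900188   39.25429383 127.5233385 ]
port px [276.22969008 225.45405509] foot [276.27151648 236.30962605]
```

View pics/w3.png

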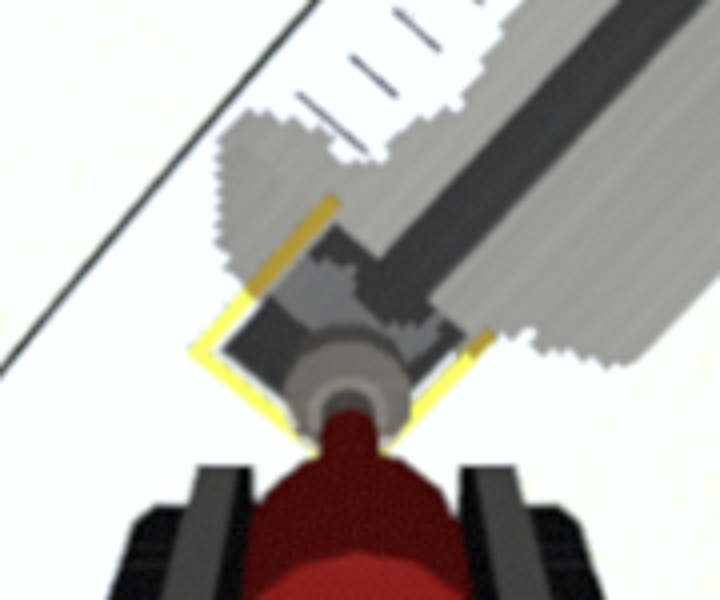

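The port opening's centre is at crop (343.5,339), px (275.9,224.8), within 1 px of prediction. Inserting.

```bash
python3 - <<'E'
from h import *
x,y=532.3,40.2
print(arm.move_l([x,y,100],speed=60,until_force=10),arm.get_position())
f=arm.move_l([x,y,88],speed=25,until_force=4);print(f,arm.get_position(),arm.get_force());arm.wait(.3);print(arm.get_position(),arm.get_t())
E
```

```text
False [532.10258628  40.24230346  99.68302708]
True [532.18850915  39.6184607   92.20047062] [-0.68729274 -1.87125952  5.2380104 ]
[532.18550252  39.64929242  92.21778977] 7.8
```

Contact at z=92.2 matches the bar top at 26 mm. Next I slide it just clear of the bar, then probe along.

```bash
cat > slide.py <<'E'
from h import *
import sys
p0=np.array([532.3,40.2]);u=np.array([-9.4,153.4]);u/=np.hypot(*u)
zc=92.2
L=lambda s,z:[*(p0+u*(s+72)),z]
def scan(a,b,step):
    for s in np.arange(a,b,step):
        f=arm.move_l(L(s,zc-1.5),speed=20,until_force=4)
        z=arm.get_position()[2]
        if not f or z<zc-1.2:
            print("through at",s,z,f);return s
        arm.move_l(L(s,zc+.6),speed=30)
    print("none",z);return None
E
python3 - <<'E'
from slide import *
arm.move_l(L(-72,zc+1.2),speed=30)
f=arm.move_l(L(18,zc+1.2),speed=45,until_force=12);print("slide",f,np.round(arm.get_position(),1),arm.get_force(),arm.get_t())
if not f:
    s=scan(20,54,2.5)
    print(np.round(arm.get_position(),1),arm.get_force(),arm.get_finger_gap(),arm.get_t())
E
```

```text
slide False [526.8 129.9  93.4] [ 0.44707066  0.05135863 -1.06350689] 10.2
through at 37.5 90.72311300931267 True
[525.2 148.9  90.7] [ 0.23594929  1.89951489 -0.52193543] 24.7002154388821 13.6167
```

```bash
python3 - <<'E'
from slide import *
arm.move_l(L(37.5,zc+.6),speed=30)
for s in (38.5,40,41.5,43,44.5):
    arm.move_l(L(s,zc+.6),speed=30)
    f=arm.move_l(L(s,zc-15),speed=30,until_force=5);z=arm.get_position()[2]
    print(s,f,np.round(arm.get_position(),1),np.round(arm.get_force(),1))
    if z<zc-5:break
    arm.move_l(L(s,zc+.6),speed=30)
print(arm.get_t(),arm.get_finger_gap())
E
```

```text
38.5 False [525.5 150.5  77.2] [ 0.4  1.  -0.2]
14.7833 24.283825400952324
```

It went down freely at jig y≈38.5. Release, retreat and check.

```bash
python3 - <<'E'
from slide import *
arm.grip(45);arm.wait(.2)
p=arm.get_position();print(p,arm.get_finger_gap())
print(arm.move_l([p[0],p[1],200],speed=100,until_force=10))
arm.goto([430,0,260],[np.pi,0,np.pi/4]);arm.wait(.3)
s=arm.camera("scene");t=arm.camera("top");print(arm.get_t())
P=L(38.5,10)
def pr(c,P):
    K=c["mtx"];q=R.from_euler("xyz",c["rotation"]).as_matrix().T@(np.array(P)-c["xyz"]);return (K@(q/q[2]))[:2]
print("knob px at z75 / z91:",pr(s,[*P[:2],75]),pr(s,[*P[:2],91]))
cv2.imwrite("pics/end.png",np.hstack([cv2.resize(s["img"][100:270,200:330],(400,523),interpolation=2),cv2.resize(t["img"],(400,300))[np.minimum(np.arange(523),299)]]))
E
```

```text
[525.56312499 150.49718228  77.2500044 ] 44.75655607177849
False
17.8667
knob px at z75 / z91: [282.02482996 179.5997164 ] [282.14924567 174.76485257]
```

View pics/end.png

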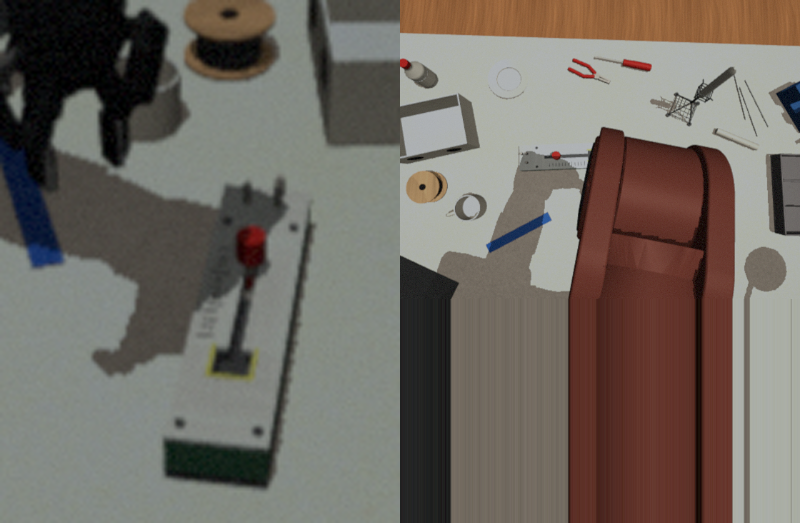

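The scene view has the knob centre at about (281.6,180.3). That matches the predicted (282.0,179.6) for a fully sunk pin; an unsunk one would be at row 174.8. Cup and candlestick are where they were.

```bash
python3 -c "
from plant import arm
arm.finish_job();print(arm.get_t())"
```

```text
the job is handed in; nothing more can be done
the job is handed in; nothing more can be done
```

The red-knobbed pin is standing in the hidden socket at about jig y = +38 mm, let go, and the job is handed in. The clock read about 18 s before hand-in.

- **What I did:** I lifted the pin out of its rest and put its foot in through the port. It touched the bar at the expected height. I then slid it along under the cover, pressing down lightly every 2.5 mm until it dropped. The first probe at 37.5 mm only caught the socket's edge; at 38.5 mm it went down freely by about 15 mm.
- **Last checks:** After release, the knob in the scene picture was within 1 px of where a fully sunk, upright pin should appear, and about 5 px from where an unsunk one would. A little red shows just below the knob, where the band would appear through the slot, although the task says the band should be out of sight. I judged that to be the oblique view, because the knob height fits a sunk pin.
- **Cup and candlestick:** The arm never went near either of them, and both looked unmoved in the final picture. I did not measure their positions.

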